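Pin back a belt tensioner at the 30 degree mark

ROBOT

A 7-joint arm with a two-finger parallel gripper is mounted at the origin on the work surface. World frame = base frame: x ahead of the robot, y to its left, z up, the work surface at z = 0. Lengths are in m, angles in rad, forces in N, time in s.
With the tool pointing down it reaches from about 0.35 to 0.9 m from the base axis. Payload 7.2 kg.
Tool frame: the origin (TCP) lies between the finger pads; the fingertips stand tips_ahead ahead of it and the grasp point (between the pads) lies 6 mm ahead of it (tips_ahead is the distance from the TCP to the fingertips, in m); z points along the fingers, y is the line along which they close (so a half turn about z gives the same grasp; the last joint's range is limited). The gripper opens to 85 mm and grips with 20 to 120 N. Pads are 22 mm wide; open, the fingers measure 114 mm over their backs; the gripper's body (76 mm by 85 mm) begins 54 mm behind the grasp point. The pads swing forward as they close: fully open they stand 13 mm farther back than shut.
Start: joints at [1.217, 0.411, -0.013, 1.596, 0.006, 1.134, -0.082], TCP at [0.176, -0.6, 0.256] pointing down, gripper open.
Joint ranges: [-2.95, 2.95], [-0.29, 1.99], [-1.47, 1.44], [0.14, 2.54], [-1.03, 4.17], [0.13, 1.85], [-2.86, 2.86]. Speed limits (rad/s): [2.39, 2.39, 3.01, 3.01, 3.14, 3.14, 3.14].

INTERFACE

Orientations are given as a unit quaternion [x, y, z, w].
In Python, from bench import observe, capture, camera_params, sign_off, tips_ahead gives the robot as it stands.
- The arm moves only by the shell command python3 -m crank 'ROWS'. ROWS is JSON, a list of rows, each an object with "rot": the turn, a rotation vector about the tool's x, y, z in degrees, a list of three; "slide": the shift along the tool's x, y, z in m, a list of three; "fingers": the opening, from 0 (shut) to 1 (fully open). A call has 1 to 8 rows; each row is the pose to reach, as a shift and turn from the pose commanded when the call began, along the tool's axes at that moment; what a row does not reach only later rows make up. A row lasts 1/10 s, in which the tool goes at most 50 mm and 8.59 degrees, less where a joint would pass 70% of its speed; a pose out of reach is approached as far as the arm can. A call with a gripper value outside its range is refused whole. The fingers move at their own pace and stop on an object; the grip force is fixed at half the most. Time passes only in rows, so rows that repeat a pose let the fingers close. It gives the time, the measured TCP pose, the force, the opening and the grip force at its end, in the units of the state.
- observe(): the state, without advancing time (a new reading comes with each control period).
- capture(name): name is "side" or "top" or "wrist"; returns (picture, depth): 480x640x3 uint8, red, green, blue; 480x640 float32, m along the optical axis (not along the pixel's ray), 0 where there is no reading.
- camera_params(name): a dict with "mtx" (3x3 intrinsics, pixels), "cam_to_world" (4x4, takes a point from camera to world coordinates); the wrist camera has in their place "hand_eye" (4x4, takes a point from camera to tool coordinates, whose origin is the TCP and whose axes are the flange's). Camera axes: x right, y up, looking along -z (the intrinsics and any distortion apply to the point x, -y, -z); pixel columns grow to the right and rows downward; lengths in m; the calibration is good to about 2 mm. A picture is of the moment at which its call begins: read the wrist's pose just before it. camera_params takes no time and is no camera call.
- sign_off(): hands the job in; it is judged then, once.
The state is a dict: "time_s": time; "qpos": joint angles; "qvel": joint speeds; "joint_torque": joint torques, N m; "tool_pos": TCP position; "tool_rot": TCP orientation; "wrist_force": force on the tool from outside, world axes, zero at the start; "ft_torque": the same for the moment, N m; "opening": opening from 0.0 (shut) to 1.0 (fully open); "grip_force": force on a finger pad.
Only numpy, scipy, OpenCV 4.12 (cv2) and the standard library are available. Lean on these libraries where they do the work, as an engineer would, in place of code of your own. Each camera call takes 0.05 s, during which the arm holds its last target. There are 200 camera calls.

TASK

The mixer's drive base has its hood off for a new belt. Take the lock pin from its stand, put it through the eye of the sprung tensioner arm, push the arm round with it to between 22 and 38 degrees on the scale, feel lightly there for the index plate's middle hole and seat the pin fully home in it, so that it holds the arm back when you let go. Do not force the pin against the plate or the arm (keep the push below about 15 N), never let the arm snap back, and leave the mortar, bottle and cap where they are.

Things in the scene. Friction and masses are not known exactly. Their poses are not given: they have to be found in the camera images.
- housing: grey mixer drive base, fixed, 230 (x) x 200 (y) mm, deck 29 mm high; aluminium pulleys up to 59 mm above the bench at its +x corners. Origin: centre of its underside. The arm's pivot axis is vertical at x +75, y 0 mm. On the deck at its -x end runs a white scale round the pivot with black marks each 5 degrees, 0 to 60, long ones each 10
- pivot (a point): point on the pivot axis 30 mm above the bench, level with the top of the dark steel index plate (44 x 132 mm) in the deck under the arm's eye; axes as the base's. The plate has three through holes, 11.5 mm wide, 110 mm (within 1 mm) from the pivot, 18 degrees apart. The plate is adjustable: its middle hole may lie anywhere from 23 to 37 degrees of arm travel, the others 18 either side
- tensioner (a joint): turn of the tensioner arm (rad), what its pointer shows on the scale: 0 at rest, 0.524 at the 30 degree mark, stop at 1.01; grows anticlockwise seen from above. A spring pulls it back: 4 N at the eye at rest, 7 N at 30 degrees, 10 N at the stop. At 0 the arm points from the pivot along the base's -x turned 30 degrees towards its +y; at 30 degrees straight along its -x
- tensioner_eye (a point): centre of the 13 mm through eye in the arm's free end, on the arm's top face, 44 mm above the bench, 110 mm from the pivot; x axis points to the pivot. Steel arm 22 mm wide (30 mm square round the eye), 12 mm thick, 2 mm above the index plate; its pointer runs over the scale. A black roller, 30 mm wide, stands 16 mm above the arm 52 mm from the pivot
- pin_grip (a point): centre of the lock pin's black grip, 22 x 22 mm, 40 mm tall; x, y square to its sides, z up the pin; 55 to 90 g in all. Below the grip a steel collar, 26 mm wide, 4 mm thick, its underside 24 mm below this point; then a 10 mm shank, 38 mm long. It stands loosely in its stand, collar on top. Home in the base the collar lies on the arm and this point is 68 mm above the bench
- pin_tip (a point): lower end of the pin on its axis, 62 mm below the centre of the grip; its edge is chamfered by 1 mm; axes as the grip's. Fully home in a hole it is 6 mm above the bench, 24 mm below the index plate's top
- stand: grey plastic block, fixed, 60 x 60 x 50 mm, with a 14 mm hole down its middle in which the pin stands; lift the pin 40 mm to clear it; origin at the centre of its underside
- mortar: white ceramic mortar, loose, 100 mm wide at the rim, 62 mm tall; origin at the centre of its underside; to be left alone
- bottle: amber bottle with a black cap, loose, 62 mm wide, 125 mm tall; origin at the centre of its underside; to be left alone
- cap: red screw cap lying on the bench, loose, 34 mm wide, 14 mm tall; origin at the centre of its underside; to be left alone

How it is judged:
By the outcome, as a careful person would: the job done as asked, in the order asked, and still so for the second after the job is handed in, with the robot touching nothing.
It also fails if it takes over 72 s, if anything falls off the work surface, if the arm or the gripper's body presses on something with over 40 N, if the wrist force passes 120 N, or if a joint passes its speed limit or range.

## Working session

There is one attempt and no reset: what is moved stays moved. The work goes in short steps, Python scripts to look and compute and a shell command to move; the robot and the scene stay as the last step left them, time stands still between calls to the robot, and variables do not carry over. Pictures are saved under pics/ and viewed, at most 10 in all, crops included, and the job is handed in when it is done.

```bash
ls; mkdir -p pics; cat > h.py <<'E'
import numpy as np, cv2
from bench import observe, capture, camera_params, sign_off, tips_ahead
from scipy.spatial.transform import Rotation as R
def T():
    s=observe(); M=np.eye(4); M[:3,:3]=R.from_quat(s['tool_rot']).as_matrix(); M[:3,3]=s['tool_pos']; return M
def cam(name):
    p=camera_params(name)
    C=p['cam_to_world'] if 'cam_to_world' in p else T()@np.array(p['hand_eye'])
    return np.array(p['mtx']),np.array(C),p
def ray(K,C,uv,z):
    d=np.array([(uv[0]-K[0,2])/K[0,0],-(uv[1]-K[1,2])/K[1,1],-1]); d=C[:3,:3]@d
    return C[:3,3]+d*(z-C[2,3])/d[2]
def proj(K,C,P):
    q=np.linalg.inv(C)@np.append(P,1); return np.array([K[0,2]-K[0,0]*q[0]/q[2],K[1,2]+K[1,1]*q[1]/q[2]])
def snap(name):
    K,C,p=cam(name); im,d=capture(name); return K,C,im,d
E
python3 - <<'E'
from h import *
s=observe(); print(s['tool_pos'],s['tool_rot'],s['opening'],s['time_s'],tips_ahead if not callable(tips_ahead) else tips_ahead())
for n in ['side','top']:
    K,C,im,d=snap(n); cv2.imwrite(f'pics/{n}0.png',im[:,:,::-1]); np.savez(f'{n}0.npz',K=K,C=C,im=im,d=d); print(n,K.tolist(),C.round(3).tolist(),camera_params(n).keys())
print(camera_params('wrist'))
E
```

```text
pics
[ 0.17604128 -0.59922029  0.25544498] [ 9.89807293e-01  1.42410897e-01 -1.68254699e-04 -7.93698422e-04] 0.9968898644478325 0.0 0.025
side [[458.5909425036587, 0.0, 327.3714920282315], [0.0, 458.5909425036587, 243.27442883220348], [0.0, 0.0, 1.0]] [[-0.939, 0.223, -0.262, 0.382], [-0.344, -0.623, 0.703, 0.517], [-0.006, 0.75, 0.662, 0.579], [0.0, 0.0, 0.0, 1.0]] dict_keys(['mtx', 'cam_to_world'])
top [[620.9270034033318, 0.0, 320.2196485532722], [0.0, 620.9270034033318, 235.7607693807541], [0.0, 0.0, 1.0]] [[-0.008, 0.995, -0.095, 0.435], [-1.0, -0.01, -0.023, -0.01], [-0.024, 0.095, 0.995, 1.316], [0.0, 0.0, 0.0, 1.0]] dict_keys(['mtx', 'cam_to_world'])
{'mtx': array([[431.26048997,   0.        , 318.54352467],
       [  0.        , 431.26048997, 236.73435249],
       [  0.        ,   0.        ,   1.        ]]), 'hand_eye': array([[-5.05492340e-04,  9.44847282e-01,  3.27510853e-01,
         8.43664579e-02],
       [ 9.99999766e-01,  6.28240074e-04, -2.68994763e-04,
         2.39482707e-04],
       [-4.59914413e-04,  3.27510641e-01, -9.44847379e-01,
        -1.17863142e-01],
       [ 0.00000000e+00,  0.00000000e+00,  0.00000000e+00,
         1.00000000e+00]])}
```

View pics/top0.png

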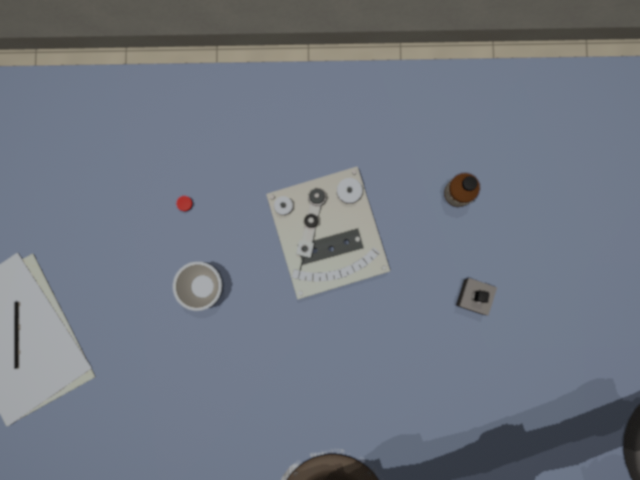

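View pics/side0.png

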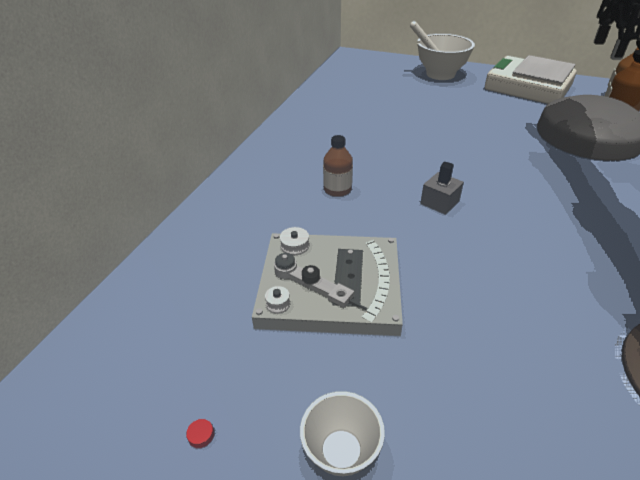

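```bash
python3 - <<'E'
from h import *
f=np.load('top0.npz');K,C=f['K'],f['C'];im=f['im']
c=[(267,193),(358,168),(388,270),(298,298)]
P=np.array([ray(K,C,p,.029) for p in c]); print(P.round(3).tolist(), np.linalg.norm(np.diff(P,axis=0),axis=1)); print('centre',P.mean(0))
ux=(P[0]+P[1]-P[2]-P[3]); yaw=np.arctan2(ux[1],ux[0]); print('yaw',np.degrees(yaw))
piv=P.mean(0)+.075*np.array([np.cos(yaw),np.sin(yaw),0]);print('pivot',piv)
print('eye',ray(K,C,(305,249),.044))
hsv=cv2.cvtColor(im,cv2.COLOR_RGB2HSV)
m=(im[270:325,450:505].max(2)<45).astype('uint8'); n,l,st,ce=cv2.connectedComponentsWithStats(m); print(st,ce+[450,270])
print('pin top',ray(K,C,(482,296.5),.114),'stand',ray(K,C,(478,296),.05))
f=np.load('side0.npz');K,C=f['K'],f['C']
print('side pin top',ray(K,C,(446,166),.114))
T0=T();print(T0.round(3))
E
```

```text
[[0.65, 0.131, 0.029], [0.701, -0.06, 0.029], [0.486, -0.119, 0.029], [0.43, 0.067, 0.029]] [0.19836768 0.2227636  0.19476447]
centre [0.56668463 0.00474174 0.029     ]
yaw 15.834154615904422
pivot [0.63883879 0.02520578 0.029     ]
eye [0.53008324 0.05141381 0.044     ]
[[   0    0   55   55 2877]
 [   7   10    9   25   37]
 [  24   21   14   11  111]] [[477.05908933 297.08793883]
 [460.94594595 292.91891892]
 [480.81981982 296.08108108]]
pin top [ 0.43041435 -0.29085577  0.114     ] stand [ 0.43122747 -0.29780919  0.05      ]
side pin top [ 0.43055787 -0.25950358  0.114     ]
[[ 0.959  0.282 -0.     0.176]
 [ 0.282 -0.959  0.001 -0.599]
 [-0.    -0.001 -1.     0.256]
 [ 0.     0.     0.     1.   ]]
```

```bash
python3 -m crank '[{"rot":[0,0,0],"slide":[0.041,-0.028,0.005],"fingers":1},{"rot":[0,0,0],"slide":[0.082,-0.055,0.01],"fingers":1},{"rot":[0,0,0],"slide":[0.123,-0.083,0.015],"fingers":1},{"rot":[0,0,0],"slide":[0.165,-0.111,0.02],"fingers":1},{"rot":[0,0,0],"slide":[0.206,-0.139,0.025],"fingers":1},{"rot":[0,0,0],"slide":[0.247,-0.166,0.03],"fingers":1},{"rot":[0,0,0],"slide":[0.288,-0.194,0.035],"fingers":1},{"rot":[0,0,0],"slide":[0.33,-0.222,0.04],"fingers":1}]'
python3 -m crank '[{"rot":[0,0,0],"slide":[0,0,0],"fingers":1},{"rot":[0,0,0],"slide":[0,0,0],"fingers":1}]'
python3 - <<'E'
from h import *
K,C,im,d=snap('wrist'); cv2.imwrite('pics/w1.png',im[:,:,::-1]); np.savez('w1.npz',K=K,C=C,im=im,d=d,T=T()); print(T().round(4),observe()['wrist_force'])
import bench; print(bench.tips_ahead)
E
```

```text
time_s: 0.9
tool_pos: [0.4305, -0.2924, 0.2161]
tool_rot: [0.99, 0.142, -0.0, 0.0]
wrist_force: [0.8, -1.1, 0.3]
opening: 1.001
grip_force: 0.0
time_s: 1.1
tool_pos: [0.4302, -0.293, 0.216]
tool_rot: [0.99, 0.144, -0.0, -0.0]
wrist_force: [-1.2, -1.0, -0.2]
opening: 1.001
grip_force: 0.0
[[ 9.593e-01  2.824e-01 -9.000e-04  4.293e-01]
 [ 2.824e-01 -9.593e-01 -1.000e-04 -2.944e-01]
 [-9.000e-04 -2.000e-04 -1.000e+00  2.161e-01]
 [ 0.000e+00  0.000e+00  0.000e+00  1.000e+00]] [-0.67658306  0.33612738  0.40871399]
0.025
```

View pics/w1.png

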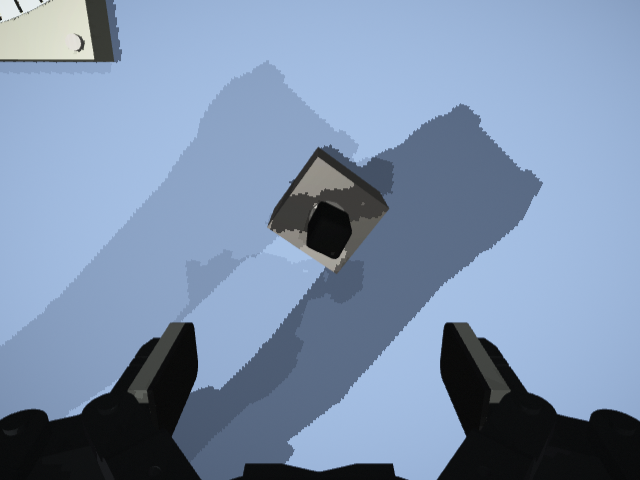

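```bash
python3 - <<'E'
from h import *
f=np.load('w1.npz');K,C,im,d,Tt=[f[k] for k in('K','C','im','d','T')]
v,u=np.mgrid[:480,:640]
X=np.stack([(u-K[0,2])/K[0,0]*d,-(v-K[1,2])/K[1,1]*d,-d],-1)@C[:3,:3].T+C[:3,3]
roi=np.zeros((480,640),bool);roi[130:290,250:410]=1
for lo,hi in((.086,.105),(.045,.056)):
    m=roi&(X[...,2]>lo)&(X[...,2]<hi); P=X[m]; 
    q=((P-Tt[:3,3])@Tt[:3,:3])[:,:2]
    r=cv2.minAreaRect((q*1000).astype('float32')); print(m.sum(),P.mean(0),np.median(P[:,2]),'tool frame rect mm',r)
cv2.imwrite('pics/w1c.png',cv2.resize(np.clip(im[140:290,260:400].astype(int)*3,0,255).astype('uint8')[:,:,::-1],None,fx=4,fy=4,interpolation=cv2.INTER_CUBIC))
f=np.load('side0.npz');K,C=f['K'],f['C']
print('side pin top',ray(K,C,(446,166),.094))
E
```

```text
1369 [ 0.43348004 -0.2984312   0.09343415] 0.09389569932757558 tool frame rect mm ((1.4824466705322266, 5.116464614868164), (22.334457397460938, 22.13832664489746), 26.914104461669922)
5619 [ 0.43656528 -0.29735383  0.0502486 ] 0.05023102902684079 tool frame rect mm ((1.2811384201049805, 5.094875335693359), (60.47904586791992, 60.336517333984375), 35.669883728027344)
side pin top [ 0.43265664 -0.29290326  0.094     ]
```

View pics/w1c.png

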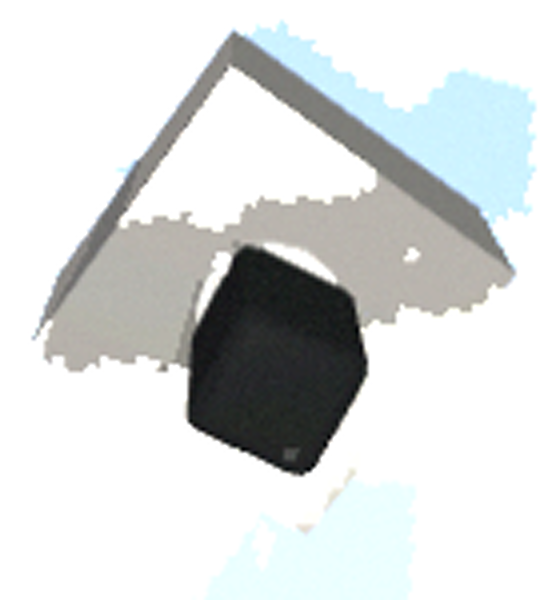

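```bash
python3 -m crank '[{"rot":[0,0,8],"slide":[0.0015,0.005,0.0],"fingers":1},{"rot":[0,0,16],"slide":[0.0015,0.005,0.03],"fingers":1},{"rot":[0,0,24],"slide":[0.0015,0.005,0.06],"fingers":1},{"rot":[0,0,27],"slide":[0.0015,0.005,0.09],"fingers":1},{"rot":[0,0,27],"slide":[0.0015,0.005,0.115],"fingers":1},{"rot":[0,0,27],"slide":[0.0015,0.005,0.13],"fingers":1},{"rot":[0,0,27],"slide":[0.0015,0.005,0.136],"fingers":1},{"rot":[0,0,27],"slide":[0.0015,0.005,0.136],"fingers":0.5}]'
python3 -m crank '[{"rot":[0,0,0],"slide":[0,0,0],"fingers":0},{"rot":[0,0,0],"slide":[0,0,0],"fingers":0},{"rot":[0,0,0],"slide":[0,0,0],"fingers":0},{"rot":[0,0,0],"slide":[0,0,0],"fingers":0},{"rot":[0,0,0],"slide":[0,0,0],"fingers":0}]'
```

```text
time_s: 1.95
tool_pos: [0.4314, -0.2996, 0.0798]
tool_rot: [0.996, -0.094, -0.001, -0.0]
wrist_force: [0.4, -0.3, 0.7]
opening: 0.859
grip_force: 0.0
time_s: 2.45
tool_pos: [0.4331, -0.2989, 0.0813]
tool_rot: [0.996, -0.093, 0.001, 0.0]
wrist_force: [-0.4, 0.3, 6.9]
opening: 0.25
grip_force: 58.8
```

```bash
python3 -m crank '[{"rot":[0,0,0],"slide":[0,0,-0.02],"fingers":0},{"rot":[0,0,0],"slide":[0,0,-0.05],"fingers":0},{"rot":[0,0,0],"slide":[0,0,-0.08],"fingers":0},{"rot":[0,0,-7],"slide":[-0.002,-0.04,-0.08],"fingers":0},{"rot":[0,0,-14],"slide":[-0.004,-0.09,-0.08],"fingers":0},{"rot":[0,0,-21],"slide":[-0.006,-0.14,-0.08],"fingers":0},{"rot":[0,0,-27],"slide":[-0.008,-0.19,-0.08],"fingers":0},{"rot":[0,0,-27],"slide":[-0.010,-0.24,-0.08],"fingers":0}]'
python3 -m crank '[{"rot":[0,0,0],"slide":[0.022,-0.043,0],"fingers":0},{"rot":[0,0,0],"slide":[0.035,-0.086,0],"fingers":0},{"rot":[0,0,0],"slide":[0.035,-0.086,0],"fingers":0},{"rot":[0,0,0],"slide":[0.035,-0.086,0],"fingers":0}]'
python3 - <<'E'
from h import *
K,C,im,d=snap('wrist'); cv2.imwrite('pics/w2.png',im[:,:,::-1]); np.savez('w2.npz',K=K,C=C,im=im,d=d,T=T()); print(T().round(4),observe()['wrist_force'])
E
```

```text
time_s: 3.25
tool_pos: [0.4669, -0.0592, 0.1607]
tool_rot: [0.99, 0.144, 0.0, 0.0]
wrist_force: [0.9, -0.7, -1.2]
opening: 0.249
grip_force: 58.8
time_s: 3.65
tool_pos: [0.4761, 0.0325, 0.1604]
tool_rot: [0.99, 0.144, -0.0, 0.0]
wrist_force: [0.3, -0.8, -0.2]
opening: 0.252
grip_force: 58.9
[[ 9.592e-01  2.826e-01 -3.000e-04  4.761e-01]
 [ 2.826e-01 -9.592e-01 -6.000e-04  3.100e-02]
 [-4.000e-04  5.000e-04 -1.000e+00  1.603e-01]
 [ 0.000e+00  0.000e+00  0.000e+00  1.000e+00]] [ 0.16570373 -0.47806957 -1.28025451]
```

View pics/w2.png

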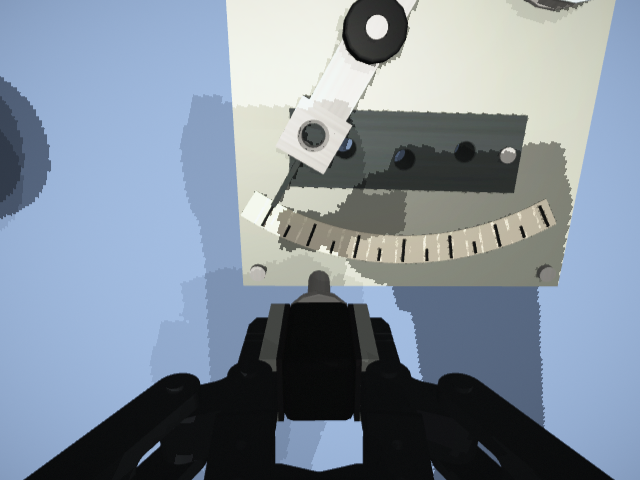

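```bash
cat > m.py <<'E'
from h import *
def circ(im,c,r=16,dark=None):
    u,v=c; g=cv2.cvtColor(im,cv2.COLOR_RGB2GRAY)
    return g[v-r:v+r,u-r:u+r]
E
python3 - <<'E'
from h import *
f=np.load('w2.npz');K,C,im,d,Tt=[f[k] for k in('K','C','im','d','T')]
Ti=np.linalg.inv(Tt)
tf=lambda P:(Ti@np.append(P,1))[:3]
for n,uv,z in(('eye',(313.5,135),.044),('h1',(345,147),.03),('h2',(404,157),.03),('h3',(465,151),.03),('roller',(376,27),.060),('0mark',(267,212),.029),('30mark',(403,250),.029),('60mark',(545,213),.029)):
    P=ray(K,C,uv,z); print(n,P.round(4),'tool',tf(P).round(4))
for z in(.062,.068,.074): print('tip proj',z,proj(K,C,(Tt@[0,0,z,1])[:3]))
cv2.imwrite('pics/w2c.png',cv2.resize(im[90:210,270:430][:,:,::-1],None,fx=5,fy=5,interpolation=cv2.INTER_CUBIC))
E
```

```text
eye [0.5333 0.052  0.044 ] tool [ 0.0608 -0.004   0.1163]
h1 [0.5306 0.0327 0.03  ] tool [0.0527 0.0138 0.1303]
h2 [ 0.5348 -0.0014  0.03  ] tool [0.0472 0.0477 0.1303]
h3 [ 0.5479 -0.0336  0.03  ] tool [0.0506 0.0822 0.1303]
roller [0.5896 0.0384 0.06  ] tool [0.1109 0.0249 0.1003]
0mark [0.4805 0.0657 0.029 ] tool [ 0.014  -0.0321  0.1313]
30mark [ 0.4808 -0.0209  0.029 ] tool [-0.0102  0.0511  0.1313]
60mark [ 0.5274 -0.0944  0.029 ] tool [0.0137 0.1348 0.1314]
tip proj 0.062 [321.07807339 282.86736579]
tip proj 0.068 [321.00711713 277.41976544]
tip proj 0.074 [320.94000833 272.26755101]
```

View pics/w2c.png

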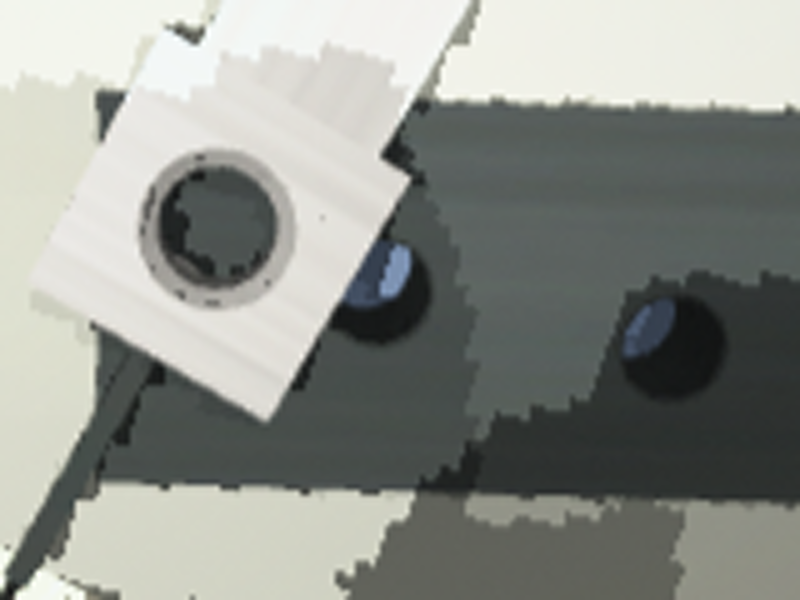

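```bash
python3 -m crank '[{"rot":[0,0,0],"slide":[0.03,-0.002,0.01],"fingers":0},{"rot":[0,0,0],"slide":[0.058,-0.003,0.02],"fingers":0},{"rot":[0,0,0],"slide":[0.0605,-0.0033,0.03],"fingers":0},{"rot":[0,0,0],"slide":[0.0605,-0.0033,0.037],"fingers":0},{"rot":[0,0,0],"slide":[0.0605,-0.0033,0.037],"fingers":0},{"rot":[0,0,0],"slide":[0.0605,-0.0033,0.037],"fingers":0}]'
python3 - <<'E'
from h import *
K,C,im,d=snap('wrist'); np.savez('w3.npz',K=K,C=C,im=im,d=d,T=T()); print(T().round(4),observe()['wrist_force'])
K,C,im2,d=snap('side');P=proj(K,C,(.533,.052,.05)).astype(int);print(P)
a=cv2.resize(im[190:310,240:400],(800,600),interpolation=cv2.INTER_CUBIC)
b=cv2.resize(im2[P[1]-45:P[1]+30,P[0]-50:P[0]+50],(400,300),interpolation=cv2.INTER_CUBIC); cv2.imwrite('pics/s3.png',b[:,:,::-1])
cv2.imwrite('pics/w3.png',a[:,:,::-1])
E
```

```text
time_s: 4.3
tool_pos: [0.5326, 0.0506, 0.1234]
tool_rot: [0.99, 0.142, -0.0, 0.0]
wrist_force: [0.5, 0.2, -0.8]
opening: 0.249
grip_force: 58.9
[[ 9.597e-01  2.811e-01 -0.000e+00  5.330e-01]
 [ 2.811e-01 -9.597e-01 -4.000e-04  5.090e-02]
 [-1.000e-04  4.000e-04 -1.000e+00  1.237e-01]
 [ 0.000e+00  0.000e+00  0.000e+00  1.000e+00]] [ 0.17199915  0.45999663 -0.81794736]
[340 290]
```

View pics/w3.png

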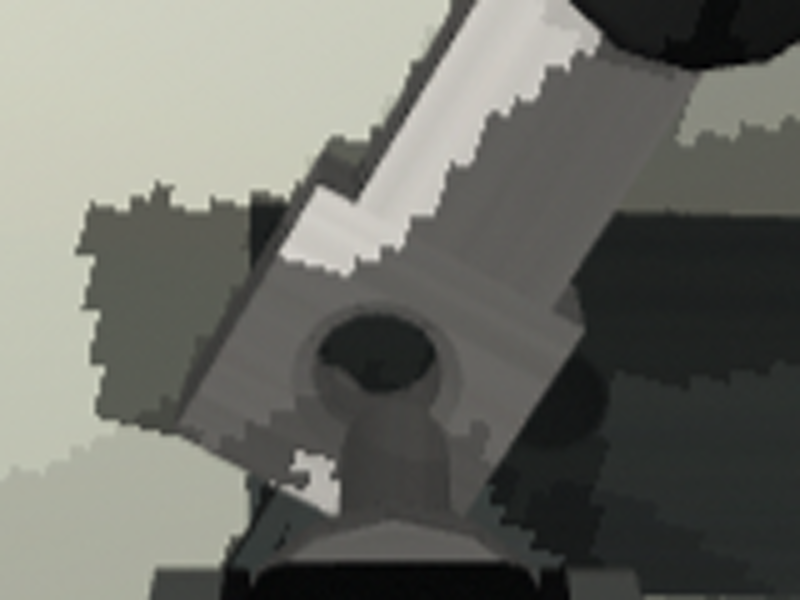

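```bash
python3 - <<'E'
from h import *
f=np.load('w3.npz');K,C,im,d,Tt=[f[k] for k in('K','C','im','d','T')]
Ti=np.linalg.inv(Tt); tf=lambda P:(Ti@np.append(P,1))[:3]
print('eye centre bot edge pts')
for uv in((293,372),(463,372),(378,300),(378,372)): print(tf(ray(K,C,(240+uv[0]/5,190+uv[1]/5),.044)).round(4))
zt=Tt[2,3]-.0685
for z in(zt-.002,zt,zt+.002): print('tip front',z,tf(ray(K,C,(319.3,269),z)).round(4))
for v in(300,450): print(tf(ray(K,C,(240+396.5/5,190+v/5),zt+.01)).round(4))
E
```

```text
eye centre bot edge pts
[ 0.001  -0.0094  0.0797]
[0.001  0.0074 0.0797]
[ 0.0086 -0.001   0.0797]
[ 0.001  -0.001   0.0797]
tip front 0.05322881743144589 [0.0025 0.0008 0.0705]
tip front 0.05522881743144589 [0.0034 0.0008 0.0685]
tip front 0.057228817431445894 [0.0043 0.0008 0.0665]
[0.0168 0.0008 0.0585]
[0.0024 0.0008 0.0585]
```

View pics/s3.png

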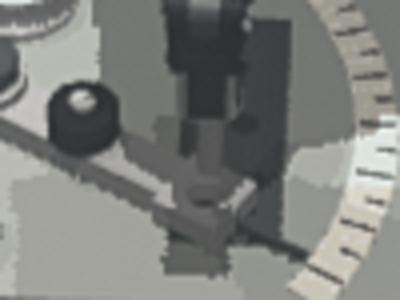

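```bash
python3 -m crank '[{"rot":[0,0,0],"slide":[0.001,-0.0018,0.0],"fingers":0},{"rot":[0,0,0],"slide":[0.001,-0.0018,0.007],"fingers":0},{"rot":[0,0,0],"slide":[0.001,-0.0018,0.010],"fingers":0},{"rot":[0,0,0],"slide":[0.001,-0.0018,0.012],"fingers":0},{"rot":[0,0,0],"slide":[0.001,-0.0018,0.0135],"fingers":0},{"rot":[0,0,0],"slide":[0.001,-0.0018,0.0135],"fingers":0}]'
```

```text
time_s: 5.0
tool_pos: [0.5338, 0.0536, 0.1096]
tool_rot: [0.99, 0.142, -0.0, -0.0]
wrist_force: [0.9, -0.1, -1.1]
opening: 0.247
grip_force: 58.9
```

```bash
python3 -m crank '[{"rot":[0,0,0],"slide":[0,0,0.002],"fingers":0},{"rot":[0,0,0],"slide":[0,0,0.004],"fingers":0},{"rot":[0,0,0],"slide":[0,0,0.0065],"fingers":0},{"rot":[0,0,0],"slide":[0,0,0.0065],"fingers":0}]'
python3 - <<'E'
from h import *
t=[];F=[]
for _ in range(5): capture('side'); s=observe(); t.append(s['tool_pos']);F.append(s['wrist_force'])
print(np.mean(t,0),np.std(t,0),np.mean(F,0),s['tool_rot'])
# arc in tool frame from eye at 0 about pivot: pivot at +.11*(cos30,sin30)
a0=np.radians(30)
for th in range(4,33,4):
    # arm dir relative tool -x, at 30 -> -x
    a=np.radians(30-th); print(th,(.11*(np.cos(a0)-np.cos(a))*1000).round(2),(.11*(np.sin(a0)-np.sin(a))*1000).round(2))
th=28.5;a=np.radians(30-th); print(th,.11*(np.cos(a0)-np.cos(a)),.11*(np.sin(a0)-np.sin(a)))
E
```

```text
time_s: 5.4
tool_pos: [0.5337, 0.0536, 0.103]
tool_rot: [0.99, 0.142, -0.0, 0.0]
wrist_force: [-0.1, -0.2, -0.4]
opening: 0.255
grip_force: 58.9
[0.5338928  0.05363229 0.10332107] [8.39711834e-05 2.20616917e-05 1.13229131e-04] [-0.11109377 -0.05675498 -0.50292616] [9.89804210e-01 1.42434612e-01 9.02912430e-05 8.46981165e-06]
4 -3.6 6.78
8 -6.73 13.79
12 -9.35 21.01
16 -11.47 28.39
20 -13.07 35.9
24 -14.13 43.5
28 -14.67 51.16
32 -14.67 58.84
28.5 -0.01469951133102304 0.05212053568613395
```

```bash
python3 -m crank '[{"rot":[0,0,0],"slide":[-0.001,0.0017,0.001],"fingers":0},{"rot":[0,0,0],"slide":[-0.0036,0.0068,0.002],"fingers":0},{"rot":[0,0,0],"slide":[-0.0067,0.0138,0.002],"fingers":0},{"rot":[0,0,0],"slide":[-0.0094,0.021,0.002],"fingers":0}]'
python3 -m crank '[{"rot":[0,0,0],"slide":[-0.0021,0.0074,0],"fingers":0},{"rot":[0,0,0],"slide":[-0.0037,0.0149,0],"fingers":0},{"rot":[0,0,0],"slide":[-0.0048,0.0225,0],"fingers":0},{"rot":[0,0,0],"slide":[-0.0052,0.028,0],"fingers":0},{"rot":[0,0,0],"slide":[-0.0053,0.031,0],"fingers":0},{"rot":[0,0,0],"slide":[-0.0053,0.031,0],"fingers":0}]'
python3 - <<'E'
from h import *
K,C,im,d=snap('wrist'); np.savez('w4.npz',K=K,C=C,im=im,d=d,T=T())
t=[];F=[]
for _ in range(5): capture('side'); s=observe(); t.append(s['tool_pos']);F.append(s['wrist_force'])
Tt=T();print(np.mean(t,0),np.mean(F,0),'tool F',Tt[:3,:3].T@np.mean(F,0), 'rel w/ start',Tt[:3,:3].T@(np.mean(t,0)-[0.5338928,0.05363229,0.10332107]))
cv2.imwrite('pics/w4.png',cv2.resize(im[160:400,160:480],(800,600),interpolation=cv2.INTER_CUBIC)[:,:,::-1])
E
```

```text
time_s: 6.05
tool_pos: [0.5315, 0.0319, 0.1016]
tool_rot: [0.99, 0.143, 0.001, -0.001]
wrist_force: [1.7, 5.6, -0.6]
opening: 0.248
grip_force: 58.9
time_s: 6.65
tool_pos: [0.5346, 0.0008, 0.1015]
tool_rot: [0.99, 0.143, 0.0, -0.001]
wrist_force: [-0.3, 7.3, 0.3]
opening: 0.25
grip_force: 59.2
[0.53446093 0.00132048 0.10152549] [-0.4229045   6.75690885  1.14278557] tool F [ 1.50854096 -6.602657   -1.12687572] rel w/ start [-0.01426648  0.05033633  0.00167117]
```

View pics/w4.png

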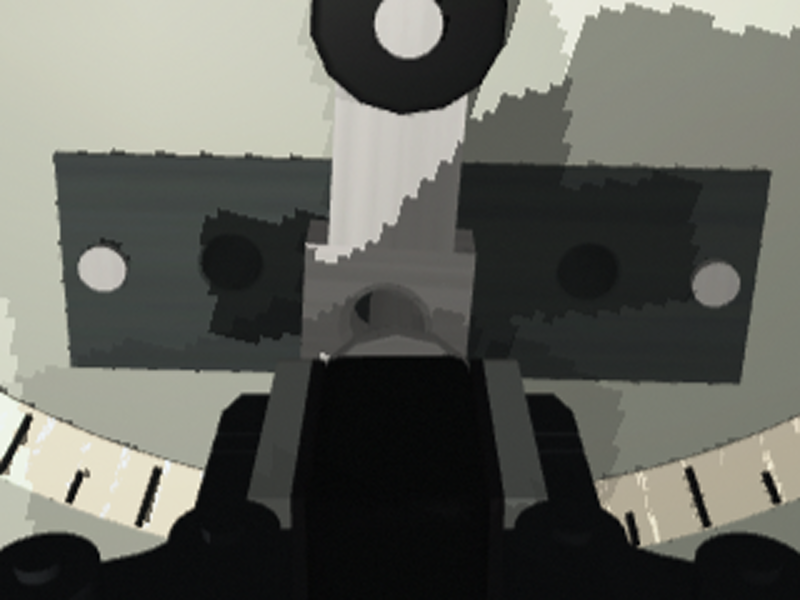

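```bash
python3 - <<'E'
from h import *
f=np.load('w4.npz');K,C,im,d,Tt=[f[k] for k in('K','C','im','d','T')]
Ti=np.linalg.inv(Tt); tf=lambda P:(Ti@np.append(P,1))[:3]
L=tf(ray(K,C,(252.4,265.2),.030));Rr=tf(ray(K,C,(395.2,268.4),.030)); c=(Rr-L)[:2];n=np.array([-c[1],c[0]])/np.linalg.norm(c)
if n[0]>0:n=-n
print(L,Rr,'chord',np.linalg.norm(c),'exp',.22*np.sin(np.radians(18)))
m=((L+Rr)/2)[:2]+n*.11*(1-np.cos(np.radians(18))); print('mid hole tool',m)
print('pivot', ((L+Rr)/2)[:2]-n*.11*np.cos(np.radians(18)))
zs=.038
for u in(372,399,427): print(tf(ray(K,C,(160+u/2.5,160+320/2.5),zs)))
print('roller',tf(ray(K,C,(160+409/2.5,160+25/2.5),.06)), 'end square',tf(ray(K,C,(160+303/2.5,160+300/2.5),.044)),tf(ray(K,C,(160+475/2.5,160+300/2.5),.044)))
E
```

```text
[ 0.00438799 -0.0309438   0.07160126] [0.00272513 0.03707673 0.07145842] chord 0.06804084869826228 exp 0.06798373876248842
mid hole tool [-0.00182562  0.00293489]
pivot [0.10814153 0.00562319]
[-0.00370022 -0.00400652  0.06353554]
[-0.00370055  0.0010079   0.06352516]
[-0.00370089  0.00620758  0.06351439]
roller [0.05532268 0.00243184 0.04159469] end square [ 0.00314812 -0.01613617  0.05756904] [0.00314504 0.01454624 0.05750553]
```

```bash
python3 -m crank '[{"rot":[0,0,0],"slide":[-0.0003,0.001,0.0],"fingers":0},{"rot":[0,0,0],"slide":[-0.0005,0.0019,0.001],"fingers":0},{"rot":[0,0,0],"slide":[-0.0005,0.0019,0.0025],"fingers":0},{"rot":[0,0,0],"slide":[-0.0005,0.0019,0.0035],"fingers":0},{"rot":[0,0,0],"slide":[-0.0005,0.0019,0.0035],"fingers":0}]'
python3 -m crank '[{"rot":[0,0,0],"slide":[0,0,0.0005],"fingers":0},{"rot":[0,0,0],"slide":[0,0,0.0005],"fingers":0}]'
```

```text
time_s: 7.45
tool_pos: [0.5343, -0.0007, 0.098]
tool_rot: [0.99, 0.143, 0.0, -0.001]
wrist_force: [-1.1, 6.4, 0.7]
opening: 0.251
grip_force: 59.4
time_s: 7.65
tool_pos: [0.5344, -0.0007, 0.0976]
tool_rot: [0.99, 0.143, 0.0, -0.001]
wrist_force: [-0.9, 5.4, 2.2]
opening: 0.25
grip_force: 59.5
```

```bash
python3 -m crank '[{"rot":[0,0,0],"slide":[0,0,0.0005],"fingers":0},{"rot":[0,0,0],"slide":[0,0,0.0007],"fingers":0},{"rot":[0,0,0],"slide":[0,0,0.0007],"fingers":0}]'
```

```text
time_s: 7.95
tool_pos: [0.5344, -0.0007, 0.0969]
tool_rot: [0.99, 0.143, 0.0, -0.001]
wrist_force: [-2.1, 7.0, 2.0]
opening: 0.254
grip_force: 59.5
```

```bash
python3 -m crank '[{"rot":[0,0,0],"slide":[0,0,0.0005],"fingers":0},{"rot":[0,0,0],"slide":[0,0,0.001],"fingers":0},{"rot":[0,0,0],"slide":[0,0,0.001],"fingers":0}]'; python3 - <<'E'
from h import *
t=[];F=[]
for _ in range(4): capture('side'); s=observe(); t.append(s['tool_pos']);F.append(s['wrist_force'])
Tt=T();print(np.mean(t,0),'tool F',Tt[:3,:3].T@np.mean(F,0),'moment',Tt[:3,:3].T@s['ft_torque'])
E
```

```text
time_s: 8.25
tool_pos: [0.5344, -0.0006, 0.0959]
tool_rot: [0.99, 0.143, 0.0, -0.001]
wrist_force: [-1.0, 7.5, 1.7]
opening: 0.25
grip_force: 59.5
[ 0.53437775 -0.00066031  0.09591007] tool F [ 1.03865571 -6.63649871 -2.56730238] moment [1.66771991 0.13982016 0.01942702]
```

```bash
python3 -m crank '[{"rot":[0,0,0],"slide":[0,0,0.001],"fingers":0},{"rot":[0,0,0],"slide":[0,0,0.002],"fingers":0},{"rot":[0,0,0],"slide":[0,0,0.003],"fingers":0},{"rot":[0,0,0],"slide":[0,0,0.003],"fingers":0}]'; python3 - <<'E'
from h import *
t=[];F=[]
for _ in range(4): capture('side'); s=observe(); t.append(s['tool_pos']);F.append(s['wrist_force'])
Tt=T();print(np.mean(t,0),'tool F',Tt[:3,:3].T@np.mean(F,0),'moment',Tt[:3,:3].T@s['ft_torque'])
E
```

```text
time_s: 8.85
tool_pos: [0.5343, -0.0007, 0.0928]
tool_rot: [0.99, 0.143, 0.0, -0.001]
wrist_force: [-1.2, 6.5, 1.8]
opening: 0.25
grip_force: 59.4
[ 0.53435907 -0.00065654  0.09280015] tool F [ 1.62207458 -7.06179241 -1.29980779] moment [1.69427948 0.34747342 0.0261489 ]
```

```bash
python3 -m crank '[{"rot":[0,0,0],"slide":[0,0,0.002],"fingers":0},{"rot":[0,0,0],"slide":[0,0,0.004],"fingers":0},{"rot":[0,0,0],"slide":[0,0,0.006],"fingers":0},{"rot":[0,0,0],"slide":[0,0,0.008],"fingers":0},{"rot":[0,0,0],"slide":[0,0,0.008],"fingers":0}]'
python3 - <<'E'
from h import *
t=[];F=[]
for _ in range(4): capture('side'); s=observe(); t.append(s['tool_pos']);F.append(s['wrist_force'])
Tt=T();print(np.mean(t,0),'tool F',Tt[:3,:3].T@np.mean(F,0),'moment',Tt[:3,:3].T@s['ft_torque'])
E
```

```text
time_s: 9.55
tool_pos: [0.5343, -0.0006, 0.0846]
tool_rot: [0.99, 0.143, 0.0, -0.001]
wrist_force: [0.5, 5.7, -1.4]
opening: 0.251
grip_force: 59.2
[ 0.53430536 -0.00065436  0.08458961] tool F [ 1.07021095 -6.23589236  1.16138079] moment [ 1.56942553  0.42344832 -0.00312841]
```

```bash
python3 -m crank '[{"rot":[0,0,0],"slide":[0,0,0.002],"fingers":0},{"rot":[0,0,0],"slide":[0,0,0.004],"fingers":0},{"rot":[0,0,0],"slide":[0,0,0.006],"fingers":0},{"rot":[0,0,0],"slide":[0,0,0.008],"fingers":0},{"rot":[0,0,0],"slide":[0,0,0.009],"fingers":0},{"rot":[0,0,0],"slide":[0,0,0.009],"fingers":0}]'
python3 - <<'E'
from h import *
t=[];F=[]
for _ in range(4): capture('side'); s=observe(); t.append(s['tool_pos']);F.append(s['wrist_force'])
Tt=T();print(np.mean(t,0),'tool F',Tt[:3,:3].T@np.mean(F,0),'moment',Tt[:3,:3].T@s['ft_torque'])
E
```

```text
time_s: 10.35
tool_pos: [0.5343, -0.0007, 0.0757]
tool_rot: [0.99, 0.143, 0.0, -0.001]
wrist_force: [-1.5, 6.5, -0.1]
opening: 0.249
grip_force: 59.3
[ 0.53431181 -0.00066041  0.0757034 ] tool F [ 0.88745445 -6.50926583 -0.14265127] moment [ 1.57223267  0.31882163 -0.04486221]
```

Creep the last bit until contact.

```bash
python3 -m crank '[{"rot":[0,0,0],"slide":[0,0,0.0005],"fingers":0},{"rot":[0,0,0],"slide":[0,0,0.0008],"fingers":0},{"rot":[0,0,0],"slide":[0,0,0.0008],"fingers":0}]';python3 -m crank '[{"rot":[0,0,0],"slide":[0,0,0.0003],"fingers":0},{"rot":[0,0,0],"slide":[0,0,0.0005],"fingers":0},{"rot":[0,0,0],"slide":[0,0,0.0005],"fingers":0}]'
```

```text
time_s: 10.85
tool_pos: [0.5344, -0.0007, 0.0753]
tool_rot: [0.99, 0.143, 0.0, -0.001]
wrist_force: [-1.5, 6.8, 3.9]
opening: 0.25
grip_force: 59.9
time_s: 11.15
tool_pos: [0.5344, -0.0008, 0.0752]
tool_rot: [0.99, 0.143, 0.0, -0.001]
wrist_force: [-3.4, 7.2, 9.4]
opening: 0.246
grip_force: 60.4
```

```bash
python3 -m crank '[{"rot":[0,0,0],"slide":[0,-0.0005,-0.0003],"fingers":0},{"rot":[0,0,0],"slide":[0,-0.0008,-0.0006],"fingers":0},{"rot":[0,0,0],"slide":[0,-0.0008,-0.0006],"fingers":0}]'
```

```text
time_s: 11.45
tool_pos: [0.5343, -0.0005, 0.0753]
tool_rot: [0.99, 0.143, 0.0, -0.001]
wrist_force: [-1.5, 5.5, 3.1]
opening: 0.249
grip_force: 59.3
```

```bash
python3 -m crank '[{"rot":[0,0,0],"slide":[0,-0.0005,0],"fingers":0},{"rot":[0,0,0],"slide":[0,-0.0008,0],"fingers":0},{"rot":[0,0,0],"slide":[0,-0.0008,0],"fingers":0}]'
```

```text
time_s: 11.75
tool_pos: [0.5342, -0.0004, 0.0752]
tool_rot: [0.99, 0.143, 0.0, -0.0]
wrist_force: [-0.6, 4.5, 4.7]
opening: 0.249
grip_force: 59.6
```

```bash
python3 -m crank '[{"rot":[0,0,0],"slide":[0,0,0],"fingers":0.28},{"rot":[0,0,0],"slide":[0,0,0],"fingers":0.32},{"rot":[0,0,0],"slide":[0,0,0],"fingers":0.4},{"rot":[0,0,0],"slide":[0,0,0],"fingers":0.5},{"rot":[0,0,0],"slide":[0,0,0],"fingers":0.5}]'
python3 -m crank '[{"rot":[0,0,0],"slide":[0,0,-0.02],"fingers":0.5},{"rot":[0,0,0],"slide":[0,0,-0.06],"fingers":0.5},{"rot":[0,0,0],"slide":[-0.02,0,-0.1],"fingers":0.6},{"rot":[0,0,0],"slide":[-0.04,0,-0.13],"fingers":0.6},{"rot":[0,0,0],"slide":[-0.04,0,-0.13],"fingers":0.6},{"rot":[0,0,0],"slide":[-0.04,0,-0.13],"fingers":0.6}]'
python3 - <<'E'
from h import *
K,C,im,d=snap('wrist'); K2,C2,im2,d2=snap('side')
np.savez('w5.npz',K=K,C=C,im=im,d=d,T=T())
v,u=np.mgrid[:480,:640]
X=np.stack([(u-K[0,2])/K[0,0]*d,-(v-K[1,2])/K[1,1]*d,-d],-1)@C[:3,:3].T+C[:3,3]
m=(np.hypot(X[...,0]-.534,X[...,1]+.001)<.03)&(X[...,2]>.075)&(X[...,2]<.11); P=X[m]
print(m.sum(),P.mean(0),np.percentile(P[:,2],[10,50,90]),cv2.minAreaRect((P[:,:2]*1000).astype('float32')))
P2=proj(K2,C2,(.534,0,.06)).astype(int)
b=im2[P2[1]-60:P2[1]+60,P2[0]-53:P2[0]+53]; a=cv2.resize(im[20:380,160:640],(480,360)); b=cv2.resize(b,(318,360),interpolation=cv2.INTER_CUBIC)
cv2.imwrite('pics/w5.png',np.hstack([a,b])[:,:,::-1])
E
```

```text
time_s: 12.25
tool_pos: [0.5339, -0.0013, 0.0748]
tool_rot: [0.99, 0.142, -0.0, 0.0]
wrist_force: [-0.4, -0.2, 0.1]
opening: 0.501
grip_force: 0.0
time_s: 12.85
tool_pos: [0.4959, -0.0125, 0.2056]
tool_rot: [0.99, 0.142, 0.001, 0.0]
wrist_force: [0.5, 0.3, -0.7]
opening: 0.596
grip_force: 0.0
1595 [5.34062114e-01 2.30155834e-04 8.75018922e-02] [0.08595851 0.08798517 0.08900041] ((532.99853515625, 0.1436471939086914), (22.183616638183594, 21.73210334777832), 16.17247200012207)
```

View pics/w5.png

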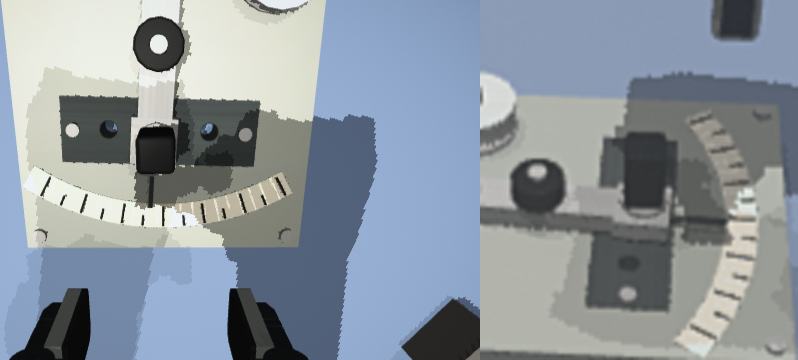

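The picture shows the pin upright in the middle hole, with its grip top at 88 mm (home). The outer holes are free on either side, the arm is held near 28 degrees, and the gripper is clear.

```bash
python3 -c "
from h import *
print(sign_off())"
```

```text
the job is handed in; nothing more can be done
None
```

The lock pin is fully home in the index plate's middle hole and holds the tensioner arm at about 28 degrees; the job is handed in, with the robot clear of everything after about 13 s.

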